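# Sort the stripped engine parts into their bins

## Task

The engine has been stripped: sort the five loose parts on the bench into the blue bins, each into the bin that already holds parts of its kind (both bearings go with the bearings, the piston with the pistons, the connecting rod with the connecting rods, the sprocket with the sprockets). Set each part down on the bare floor of its bin, in front of the stock, the same way up as it lies now (piston standing crown up, the others flat), with nothing lying on anything else. Do not knock over the oil bottle.

Things in the scene. Friction and masses are not known exactly. Their poses are not given: they have to be found in the camera images.
- bearing_large: The larger loose ball bearing: a steel ring with black seals lying flat, 42 mm outside diameter, 20 mm bore, 12 mm high, about 70 g. Origin at the centre of the underside, z up. 
- bearing_small: The smaller loose ball bearing, the same look, lying flat: 32 mm outside diameter, 12 mm bore, 10 mm high, about 40 g. Origin at the centre of the underside, z up. 
- piston: Loose aluminium engine piston standing crown up: a cylinder of 39 mm diameter, 34 mm high, with three dark ring grooves near the top and a pin hole through its sides; about 75 g. Origin at the centre of the underside, z up. 
- conrod: Loose steel connecting rod lying flat, 99 mm long along its x, about 100 g: big eye (36 mm outside, 14 mm high) centred at x = +35 mm, small eye (22 mm outside, 14 mm high) at x = -35 mm, joined by a straight shank 13 mm wide (y), from 2 to 12 mm above the underside, clear to grip from x = -24 to +17. Origin midway between the eyes, on the underside, z up.
- sprocket: Loose dark steel chain sprocket lying flat, hub up: toothed disc of 58 mm diameter over the tips and 6.5 mm thick, on it a round hub of 32 mm diameter reaching 22 mm above the underside; about 160 g. Origin at the centre of the underside, z up. 
- bin_bearings: Blue open-fronted bin, fixed; the four differ only in content. 190 mm deep (x), 140 wide (y), walls and floor 3 mm; back (+x) and rear of the sides 55 mm high, sides sloping down over the front 55 mm to a 25 mm front wall (-x, towards the robot). Origin: centre of underside. Holds three ball bearings along its back, none nearer the front than x = +44 mm; bare floor from there to x = -92.
- bin_pistons: Blue open-fronted bin, fixed; the four differ only in content. 190 mm deep (x), 140 wide (y), walls and floor 3 mm; back (+x) and rear of the sides 55 mm high, sides sloping down over the front 55 mm to a 25 mm front wall (-x, towards the robot). Origin: centre of underside. Holds two standing pistons along its back, none nearer the front than x = +46 mm; bare floor from there to x = -92.
- bin_conrods: Blue open-fronted bin, fixed; the four differ only in content. 190 mm deep (x), 140 wide (y), walls and floor 3 mm; back (+x) and rear of the sides 55 mm high, sides sloping down over the front 55 mm to a 25 mm front wall (-x, towards the robot). Origin: centre of underside. Holds two connecting rods across its back, none nearer the front than x = +22 mm; bare floor from there to x = -92.
- bin_sprockets: Blue open-fronted bin, fixed; the four differ only in content. 190 mm deep (x), 140 wide (y), walls and floor 3 mm; back (+x) and rear of the sides 55 mm high, sides sloping down over the front 55 mm to a 25 mm front wall (-x, towards the robot). Origin: centre of underside. Holds two sprockets along its back, none nearer the front than x = +28 mm; bare floor from there to x = -92.
- oil_bottle: Loose bystander to leave standing: white squeeze bottle with a blue cap and thin blue spout, 64 mm diameter, 213 mm tall, on the left of the bench. Origin at the centre of the underside, z up. 

How it is judged:
By the outcome, as a careful person would: the job done as asked, in the order asked, and still so for the second after the job is handed in, with the robot touching nothing.
It also fails if it takes over 120 s, if anything falls off the work surface, if the arm or the gripper's body presses on something with over 40 N, if the wrist force passes 120 N, or if a joint passes its speed limit or range.

## Robot

A 7-joint arm with a two-finger parallel gripper is mounted at the origin on the work surface. World frame = base frame: x ahead of the robot, y to its left, z up, the work surface at z = 0. Lengths are in m, angles in rad, forces in N, time in s.
With the tool pointing down it reaches from about 0.35 to 0.9 m from the base axis. Payload 7.2 kg.
Tool frame: the origin (TCP) lies midway between the tips of the shut fingers; the grasp point (between the pads) lies 19 mm behind it (env.tcp_to_grasp is the distance from the TCP to the grasp point, in m); z points along the fingers, y is the line along which they close (so a half turn about z gives the same grasp; the last joint's range is limited). The gripper opens to 88 mm and grips with 3 to 60 N. Pads are 20 mm wide; open, the fingers measure 115 mm over their backs; the gripper's body (75 mm by 178 mm) begins 61 mm behind the grasp point.
Start: joints at [-1.368, 0.411, -0.013, 1.596, 0.006, 1.134, -0.082], TCP at [0.167, 0.602, 0.223] pointing down, gripper open.
Joint ranges: [-2.95, 2.95], [-0.29, 1.99], [-1.47, 1.44], [0.14, 2.54], [-1.03, 4.17], [0.13, 1.85], [-2.86, 2.86]. Speed limits (rad/s): [2.39, 2.39, 3.01, 3.01, 3.14, 3.14, 3.14].

## Interface

Orientations are given as a unit quaternion [w, x, y, z].
In Python, from rig import env gives the robot as it stands.
- The arm moves only by the tool jog_arm, never from a script. Its argument "plan" is a list of rows, each a list of 7 numbers: the shift along the tool's x, y, z scaled (see below), then the turn, a rotation vector about the tool's x, y, z scaled (see below), then the opening, from 0 (shut) to 1 (fully open). A call has exactly 8 rows; each row shifts and turns the commanded pose from where the row before left it, along the tool's axes as they then stand; what a row does not reach is not made up. The controller multiplies each number of a shift by 2 cm and each number of a turn by 45 degrees. A row lasts 1/12 s, in which the tool goes at most 41.7 mm and 7.16 degrees, less where a joint would pass 70% of its speed; a pose out of reach is approached as far as the arm can. A call with a number of a shift or a turn outside -1 to 1 is refused whole. A call with a gripper value outside its range is refused whole. The fingers move at their own pace and stop on an object; the grip force is fixed at half the most. Time passes only in rows, so rows that do not move let the fingers close, or fill a call up. It gives the time, the measured TCP pose, the force, the opening and the grip force at its end, in the units of the state.
- env.get_state(): the state, without advancing time (a new reading comes with each control period).
- env.read_camera(name): name is "scene" or "top" or "wrist"; returns the picture (420x560x3 uint8, blue, green, red); there is no depth.
- env.camera_params(name): a dict with "fovy" (degrees; the focal length in pixels is half the picture's height over the tangent of half this angle, whatever the lens; pixels are square), "cx", "cy" (the principal point, pixels), "T" (4x4, takes a point from camera to world coordinates). Camera axes: x right, y down, z forward; pixel columns grow to the right and rows downward; lengths in m; the calibration is good to about 2 mm. A picture is of the moment at which its call begins: read the wrist's pose just before it. camera_params takes no time and is no camera call; for the wrist camera it gives the pose at the moment of the call.
- env.finish_job(): hands the job in; it is judged then, once.
The state is a dict: "time_s": time; "joint_positions": joint angles; "qd": joint speeds; "effort": joint torques, N m; "ee_pos": TCP position; "tool_rot": TCP orientation; "force": force on the tool from outside, world axes, zero at the start; "ft_torque": the same for the moment, N m; "gripper_width": finger opening in m; "finger_force": force on a finger pad.
Only numpy, scipy, OpenCV 4.12 (cv2) and the standard library are available. Lean on these libraries where they do the work, as an engineer would, in place of code of your own. Each camera call takes 0.05 s, during which the arm holds its last target. There are 200 camera calls.

## Working session

There is one attempt and no reset: what is moved stays moved. The work goes in short steps, Python scripts to look and compute and a tool call to move; the robot and the scene stay as the last step left them, time stands still between calls to the robot, and variables do not carry over. Pictures are saved under pics/ and viewed, at most 14 in all, crops included, and the job is handed in when it is done.

Besides the shell and the picture viewer there is one more tool, called after "Emit:" as name(argument=value, ...), one argument or row to a line, values as JSON. jog_arm: Moves the arm, as the interface text tells. Its arguments: {"type":"object","properties":{"plan":{"type":"array"}},"required":["plan"]}

```bash
mkdir -p pics; ls; python3 - <<'E'
from rig import env
import cv2
s=env.get_state();print(s)
for n in("scene","top"):
    cv2.imwrite(f"pics/{n}0.png",env.read_camera(n));print(n,env.camera_params(n))
print(env.camera_params("wrist"),env.tcp_to_grasp)
E
```

```text
pics
{'time_s': 0.0, 'joint_positions': array([-1.36816527,  0.41189504, -0.01271685,  1.59702173,  0.00560195,
        1.13433586, -0.08223245]), 'qd': array([-0.00189719, -0.00057581,  0.00179439, -0.00168988,  0.00080704,
        0.00070976, -0.00021077]), 'effort': array([-4.39033229e-04, -5.87959492e+01,  6.41144738e-01, -2.91086411e+01,
       -5.39468508e-02,  1.84438628e-02,  1.53240562e-04]), 'ee_pos': array([0.16711026, 0.60171548, 0.22182123]), 'tool_rot': array([-5.22118177e-05,  1.35003334e-01,  9.90844811e-01, -8.10497338e-04]), 'force': array([ 0.23076881,  0.61798824, -0.06294793]), 'ft_torque': array([-0.05452946, -0.00538195,  0.00518333]), 'finger_force': 0.0, 'gripper_width': 0.08764023092026439}
scene {'fovy': 52.71039369292478, 'cx': 283.2372325603656, 'cy': 215.95911122741825, 'T': array([[ 0.30533216,  0.65446207, -0.69170201,  1.19152622],
       [ 0.95215621, -0.19985964,  0.23120268, -0.14584868],
       [ 0.01307007, -0.72920198, -0.68417369,  0.69601543],
       [ 0.        ,  0.        ,  0.        ,  1.        ]])}
top {'fovy': 55.12887824367016, 'cx': 276.2343009405595, 'cy': 205.41212390924477, 'T': array([[-0.00568277, -0.98184145,  0.18961826,  0.32193904],
       [-0.99989496,  0.0030508 , -0.01416938,  0.08909169],
       [ 0.01333359, -0.18967886, -0.98175564,  0.92330571],
       [ 0.        ,  0.        ,  0.        ,  1.        ]])}
{'fovy': 65.19925696374794, 'cx': 277.7753871449956, 'cy': 209.4462770099896, 'T': array([[ 0.26704247,  0.92673406,  0.26429586,  0.09445171],
       [ 0.96368366, -0.25638874, -0.07469013,  0.62100287],
       [-0.0014554 ,  0.27464303, -0.96154516,  0.38427961],
       [ 0.        ,  0.        ,  0.        ,  1.        ]])} 0.0187
```

View pics/top0.png

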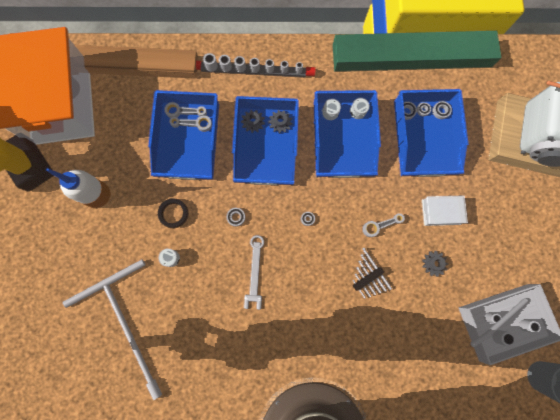

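View pics/scene0.png

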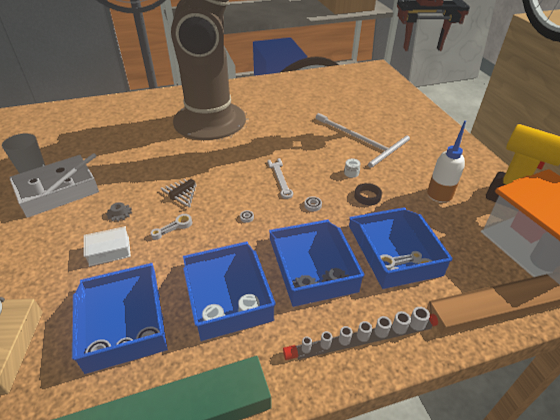

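The top view shows, left to right, the bins for conrods (184,135), sprockets (266,140), pistons (347,135) and bearings (432,132). The loose parts are the large bearing (236,216), small bearing (308,218), piston (168,257), conrod (371,229)-(402,218) and sprocket (435,263). The bottle is at (80,185). The black ring at (173,212) is not one of the five parts.

```bash
cat > h.py <<'E'
import numpy as np,cv2
from rig import env
def ray(n,u,v,z,P=None):
    P=P or env.camera_params(n); f=210/np.tan(np.radians(P["fovy"]/2)); T=P["T"]
    d=T[:3,:3]@np.array([(u-P["cx"])/f,(v-P["cy"])/f,1]); o=T[:3,3]
    return o+d*(z-o[2])/d[2]
def pose():
    s=env.get_state(); w,x,y,z=s["tool_rot"]
    from scipy.spatial.transform import Rotation as R
    return s["ee_pos"],R.from_quat([x,y,z,w]).as_matrix()
def go(t,yaw=None):
    "print shift (units) in tool axes to reach t, and turn about tool z in units for tool-y heading yaw(deg)"
    p,R=pose(); d=R.T@(np.array(t)-p)/.02
    h=np.degrees(np.arctan2(R[1,1],R[0,1]))
    print("tcp",p.round(4),"yhead",round(h,1),"tilt",(R[:2,2]*57.3).round(2),"shift",d.round(2),end=" ")
    if yaw is not None:
        e=(yaw-h+90)%180-90; print("turnz deg",round(-e,1),"units",round(-e/45,3),end="")
    print()
E
python3 - <<'E'
from h import *
im=cv2.imread("pics/top0.png");hsv=cv2.cvtColor(im,cv2.COLOR_BGR2HSV)
bg=cv2.inRange(hsv,(5,85,60),(25,255,255))
fg=255-bg
n,l,st,c=cv2.connectedComponentsWithStats(fg)
for name,(u,v),h in[("bl",(236,216),.006),("bs",(308,218),.005),("pi",(168,257),.017),("cr",(385,225),.007),("sp",(435,263),.006)]:
    w=l[v-8:v+9,u-8:u+9].ravel();w=w[w>0];k=np.bincount(w).argmax()
    cs,_=cv2.findContours((l==k).astype(np.uint8),0,1);r=cv2.minAreaRect(max(cs,key=cv2.contourArea))
    print(name,st[k],c[k].round(1),"rect",np.round(r[0],1),np.round(r[1],1),"cen",ray("top",*c[k],h).round(4),"rectc",ray("top",*r[0],h).round(4))
b=cv2.inRange(hsv,(105,150,50),(125,255,255))
for k in cv2.findContours(cv2.morphologyEx(b,cv2.MORPH_CLOSE,np.ones((5,5))),0,1)[0]:
    if cv2.contourArea(k)>2000:
        r=cv2.minAreaRect(k);q=cv2.approxPolyDP(cv2.convexHull(k),4,True)[:,0]
        print("bin",[tuple(map(int,p)) for p in q]);print([ray("top",*p,.025 if p[1]>160 else .055)[:2].round(3).tolist() for p in q])
f=lambda a,x:cv2.imwrite(a,x)
cv2.imwrite("pics/c.png",cv2.resize(im[190:290,140:460],None,fx=2.5,fy=2.5,interpolation=2))
m=cv2.cvtColor(fg,cv2.COLOR_GRAY2BGR)
cv2.imwrite("pics/c.png",np.vstack([cv2.resize(a[190:290,140:460],None,fx=2.5,fy=2.5,interpolation=2) for a in(im,m)]))
E
```

```text
bl [226 207  20  19 253] [235.4 216.4] rect [235.5 216.5] [18.4 18.4] cen [0.4736 0.1702 0.006 ] rectc [0.4733 0.17   0.006 ]
bs [300 212  16  14 165] [307.5 218.4] rect [307.5 218.5] [13. 15.] cen [0.4685 0.0037 0.005 ] rectc [0.4682 0.0037 0.005 ]
pi [158 248  22  19 324] [168.5 257.4] rect [168.4 257.7] [20.9 18. ] cen [0.3796 0.317  0.017 ] rectc [0.3791 0.3171 0.017 ]
cr [362 213  43  24 338] [381.7 224.5] rect [382.6 222.7] [16.1 44.3] cen [ 0.4533 -0.1672  0.007 ] rectc [ 0.4575 -0.1695  0.007 ]
sp [422 251  26  26 431] [434.7 263.3] rect [434.7 263.7] [25.1 24.3] cen [ 0.3642 -0.2834  0.006 ] rectc [ 0.3633 -0.2834  0.006 ]
bin [(237, 97), (297, 100), (292, 183), (234, 180)]
[[0.746, 0.166], [0.738, 0.027], [0.548, 0.04], [0.555, 0.173]]
bin [(375, 91), (376, 174), (317, 175), (315, 92)]
[[0.761, -0.156], [0.569, -0.155], [0.567, -0.019], [0.758, -0.015]]
bin [(156, 91), (216, 95), (211, 178), (151, 173), (149, 140)]
[[0.76, 0.354], [0.751, 0.215], [0.56, 0.226], [0.572, 0.364], [0.641, 0.363]]
bin [(458, 89), (467, 141), (463, 171), (401, 174), (395, 111), (400, 92)]
[[0.766, -0.351], [0.638, -0.36], [0.576, -0.359], [0.569, -0.214], [0.711, -0.199], [0.759, -0.214]]
```

View pics/c.png

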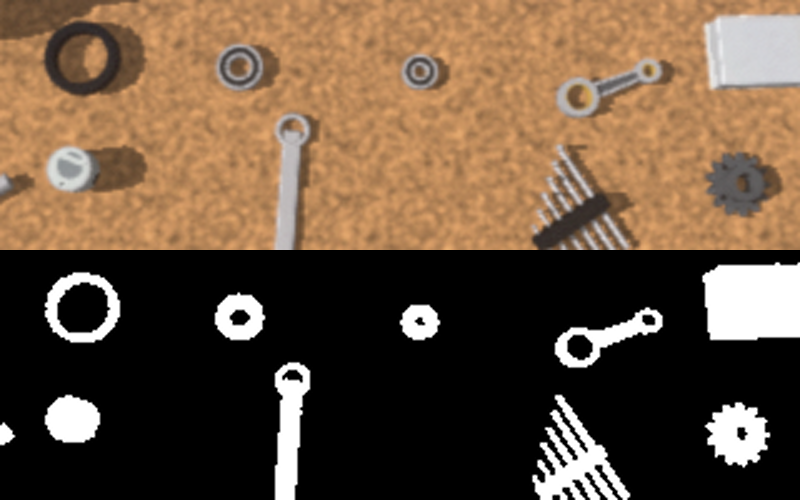

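The masks are clean and sizes fit (42 mm bearing measures about 43 mm). The black ring is ignored. I'll move to the piston first.

Emit:
jog_arm(
  plan=[
    [-0.88,-0.68,0,0,0,0,0.7],
    [-0.88,-0.68,0,0,0,0,0.7],
    [-0.88,-0.68,0,0,0,0,0.7],
    [-0.88,-0.68,0,0,0,0,0.7],
    [-0.88,-0.68,0,0,0,0,0.7],
    [-0.88,-0.68,0,0,0,0,0.7],
    [-0.88,-0.68,0,0,0,0,0.7],
    [-0.88,-0.68,0,0,0,0,0.7],
  ],
)

```text
time_s: 0.77
ee_pos: [0.2742, 0.4585, 0.2223]
tool_rot: [-0.0, 0.135, 0.991, -0.0]
force: [0.5, -0.7, -0.8]
gripper_width: 0.0611
finger_force: 0.0
```

Emit:
jog_arm(
  plan=[
    [-0.88,-0.68,0.5,0,0,0,0.7],
    [-0.88,-0.68,0.5,0,0,0,0.7],
    [-0.88,-0.68,0.5,0,0,0,0.7],
    [-0.88,-0.68,0.5,0,0,0,0.7],
    [-0.88,-0.68,0.5,0,0,0,0.7],
    [-0.88,-0.68,0.5,0,0,0,0.7],
    [-0.88,-0.68,0,0,0,0.15,0.7],
    [0,0,0,0,0,0.15,0.7],
  ],
)

```text
time_s: 1.43
ee_pos: [0.3694, 0.3305, 0.1618]
tool_rot: [0.0, 0.256, 0.967, -0.001]
force: [0.4, -0.5, 0.7]
gripper_width: 0.0618
finger_force: 0.0
```

```bash
python3 - <<'E'
from h import *
go([.3793,.317,.012],60)
a=ray("top",371.2,228.8,.012);b=ray("top",399.6,218.4,.012);print(a,b,(a+b)/2,np.linalg.norm(a-b),np.degrees(np.arctan2(*(a-b)[1::-1])))
cv2.imwrite("pics/w1.png",env.read_camera("wrist"));np.save("w1.npy",env.camera_params("wrist"),allow_pickle=True)
E
```

```text
tcp [0.3694 0.3305 0.1618] yhead 60.4 tilt [-0.01 -0.17] shift [-0.75 -0.32  7.49] turnz deg 0.4 units 0.009
[ 0.44275197 -0.14114259  0.012     ] [ 0.46660987 -0.20796923  0.012     ] [ 0.45468092 -0.17455591  0.012     ] 0.07095773191211932 109.64716528312383
```

View pics/w1.png

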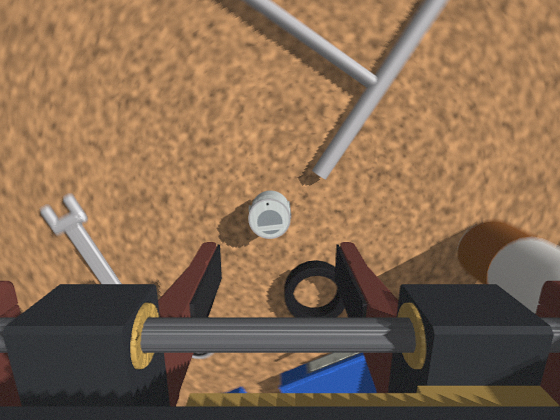

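The wrist view shows the piston at (269,215), with the T-bar end clear at (320,175) and the ring at (315,290).

```bash
python3 - <<'E'
from h import *
im=cv2.imread("pics/w1.png");P=np.load("w1.npy",allow_pickle=True).item()
fg=255-cv2.inRange(cv2.cvtColor(im,cv2.COLOR_BGR2HSV),(0,70,0),(180,255,255))
n,l,st,c=cv2.connectedComponentsWithStats(fg);k=l[200,262];print(st[k],c[k])
for z in(.017,.034):print(ray("",*c[k],z,P))
E
```

```text
[ 248  190   43   49 1667] [269.37612478 214.59268146]
[0.37936959 0.31519246 0.017     ]
[0.37515177 0.31818767 0.034     ]
```

Emit:
jog_arm(
  plan=[
    [-0.37,-0.18,0.5,0,0,0,0.7],
    [-0.37,-0.18,0.9,0,0,0,0.7],
    [0,0,1,0,0,0,0.7],
    [0,0,1,0,0,0,0.7],
    [0,0,1,0,0,0,0.7],
    [0,0,1,0,0,0,0.7],
    [0,0,1,0,0,0,0.7],
    [0,0,0.7,0,0,0,0.7],
  ],
)

```text
time_s: 2.15
ee_pos: [0.3753, 0.3213, 0.0183]
tool_rot: [-0.001, 0.247, 0.969, -0.001]
force: [-0.3, 0.0, -0.1]
gripper_width: 0.0615
finger_force: 0.0
```

```bash
python3 -c "
from h import *
go([.379,.3163,.012])"
```

```text
tcp [0.3753 0.3213 0.0183] yhead 61.4 tilt [-0.09 -0.07] shift [-0.28 -0.13  0.32]
```

Emit:
jog_arm(
  plan=[
    [-0.2,-0.1,0.1,0,0,0,0.7],
    [0,0,0,0,0,0,0.7],
    [0,0,0,0,0,0,0],
    [0,0,0,0,0,0,0],
    [0,0,0,0,0,0,0],
    [0,0,0,0,0,0,0],
    [0,0,0,0,0,0,0],
    [0,0,0,0,0,0,0],
  ],
)

```text
time_s: 2.82
ee_pos: [0.3793, 0.3183, 0.0194]
tool_rot: [0.0, 0.25, 0.968, 0.001]
force: [-1.3, -2.1, 6.5]
gripper_width: 0.038
finger_force: 30.0
```

```bash
python3 -c "
from h import *
go([.638,-.0865,.13],70)"
```

```text
tcp [0.3793 0.3183 0.0194] yhead 61.0 tilt [0.04 0.05] shift [-21.13 -11.43  -5.54] turnz deg -9.0 units -0.2
```

Emit:
jog_arm(
  plan=[
    [0,0,-0.3,0,0,0,0],
    [0,0,-0.8,0,0,0,0],
    [0,0,-0.8,0,0,0,0],
    [0,0,-0.8,0,0,0,0],
    [0,0,-0.8,0,0,0,0],
    [0,0,-0.8,0,0,0,0],
    [0,0,-0.8,0,0,0,0],
    [0,0,-0.4,0,0,0,0],
  ],
)

```text
time_s: 3.48
ee_pos: [0.3795, 0.3184, 0.1307]
tool_rot: [0.001, 0.25, 0.968, 0.001]
force: [0.1, 0.1, -0.3]
gripper_width: 0.0383
finger_force: 30.0
```

Emit:
jog_arm(
  plan=[
    [-0.88,-0.47,0,0,0,0,0],
    [-0.88,-0.47,0,0,0,0,0],
    [-0.88,-0.47,0,0,0,0,0],
    [-0.88,-0.47,0,0,0,0,0],
    [-0.88,-0.47,0,0,0,0,0],
    [-0.88,-0.47,0,0,0,0,0],
    [-0.88,-0.47,0,0,0,0,0],
    [-0.88,-0.47,0,0,0,0,0],
  ],
)

```text
time_s: 4.15
ee_pos: [0.4659, 0.1829, 0.1286]
tool_rot: [-0.0, 0.25, 0.968, -0.0]
force: [0.7, -1.3, -1.3]
gripper_width: 0.0384
finger_force: 30.0
```

Emit:
jog_arm(
  plan=[
    [-0.88,-0.47,0,0,0,0,0],
    [-0.88,-0.47,0,0,0,0,0],
    [-0.88,-0.47,0,0,0,0,0],
    [-0.88,-0.47,0,0,0,0,0],
    [-0.88,-0.47,0,0,0,0,0],
    [-0.88,-0.47,0,0,0,0,0],
    [-0.88,-0.47,0,0,0,0,0],
    [-0.88,-0.47,0,0,0,0,0],
  ],
)

```text
time_s: 4.82
ee_pos: [0.5525, 0.0489, 0.1284]
tool_rot: [-0.0, 0.25, 0.968, -0.0]
force: [-0.2, -0.2, -0.5]
gripper_width: 0.038
finger_force: 30.0
```

```bash
python3 -c "
from h import *
go([.638,-.0865,.13],70)
cv2.imwrite('pics/s1.png',env.read_camera('scene'))"
```

```text
tcp [0.5525 0.0489 0.1284] yhead 61.0 tilt [-0.03 -0.  ] shift [-7.02 -3.85 -0.08] turnz deg -9.0 units -0.2
```

View pics/s1.png

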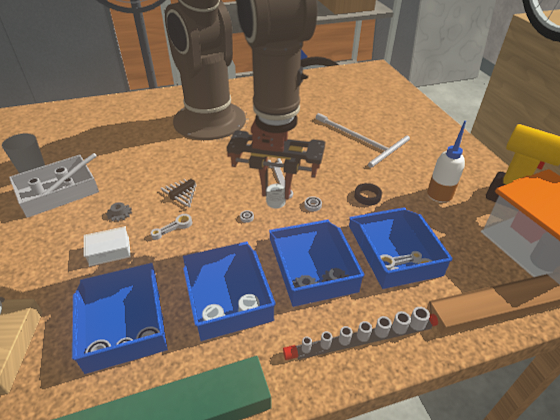

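The piston is held upright at (275,195). Next I'll carry it over its bin.

Emit:
jog_arm(
  plan=[
    [-0.9,-0.5,0,0,0,0,0],
    [-0.9,-0.5,0,0,0,0,0],
    [-0.9,-0.5,0,0,0,0,0],
    [-0.9,-0.5,0,0,0,0,0],
    [-0.9,-0.5,0,0,0,0,0],
    [-0.9,-0.5,0,0,0,0,0],
    [-0.9,-0.45,0,0,0,0,0],
    [-0.72,-0.4,0,0,0,0,0],
  ],
)

```text
time_s: 5.53
ee_pos: [0.6381, -0.0869, 0.1283]
tool_rot: [-0.0, 0.251, 0.968, -0.0]
force: [-0.6, 0.5, -0.1]
gripper_width: 0.0383
finger_force: 30.0
```

Emit:
jog_arm(
  plan=[
    [0,0,0.5,0,0,0,0],
    [0,0,0.9,0,0,0,0],
    [0,0,0.9,0,0,0,0],
    [0,0,0.9,0,0,0,0],
    [0,0,0.8,0,0,0,0],
    [0,0,0.5,0,0,0,0],
    [0,0,0.3,0,0,0,0],
    [0,0,0,0,0,0,0],
  ],
)

```text
time_s: 6.2
ee_pos: [0.6366, -0.0849, 0.0311]
tool_rot: [-0.001, 0.25, 0.968, -0.0]
force: [-0.3, 0.2, -1.0]
gripper_width: 0.0386
finger_force: 30.0
```

```bash
python3 -c "
from h import *
go([.638,-.0865,.023],70)
cv2.imwrite('pics/w2.png',env.read_camera('wrist'))"
```

```text
tcp [ 0.6366 -0.0849  0.0311] yhead 61.0 tilt [-0.15  0.02] shift [-0.1  -0.03  0.41] turnz deg -9.0 units -0.2
```

View pics/w2.png

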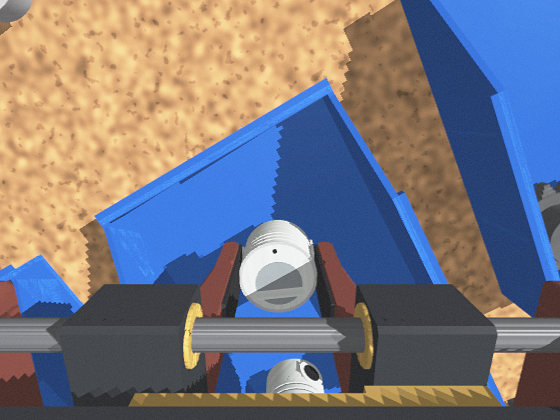

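The piston is held upright inside the bin (278,270), with stock behind at (295,375). I'll lower the last 8 mm and release.

Emit:
jog_arm(
  plan=[
    [0,0,0.15,0,0,0,0],
    [0,0,0.15,0,0,0,0],
    [0,0,0.1,0,0,0,0],
    [0,0,0,0,0,0,0],
    [0,0,0,0,0,0,0],
    [0,0,0,0,0,0,0],
    [0,0,0,0,0,0,0],
    [0,0,0,0,0,0,0],
  ],
)

```text
time_s: 6.92
ee_pos: [0.6378, -0.0857, 0.0248]
tool_rot: [0.0, 0.251, 0.968, 0.0]
force: [-0.4, -0.5, -1.0]
gripper_width: 0.0386
finger_force: 30.0
```

Emit:
jog_arm(
  plan=[
    [0,0,0.06,0,0,0,0],
    [0,0,0.06,0,0,0,0],
    [0,0,0,0,0,0,0],
    [0,0,0,0,0,0,0],
    [0,0,0,0,0,0,0.7],
    [0,0,0,0,0,0,0.7],
    [0,0,0,0,0,0,0.7],
    [0,0,0,0,0,0,0.7],
  ],
)

```text
time_s: 7.58
ee_pos: [0.6377, -0.0857, 0.022]
tool_rot: [-0.0, 0.251, 0.968, -0.0]
force: [-1.1, 0.3, 0.4]
gripper_width: 0.0602
finger_force: 0.0
```

Emit:
jog_arm(
  plan=[
    [0,0,-0.3,0,0,0,0.7],
    [0,0,-0.8,0,0,0,0.7],
    [0,0,-1,0,0,0,0.7],
    [0,0,-1,0,0,0,0.7],
    [0,0,-1,0,0,0,0.7],
    [0,0,-0.9,0,0,0,0.7],
    [0,0,0,0,0,0,0.7],
    [0,0,0,0,0,0,0.7],
  ],
)

```text
time_s: 8.25
ee_pos: [0.6384, -0.0857, 0.1235]
tool_rot: [0.001, 0.25, 0.968, 0.0]
force: [-0.8, -0.1, -0.4]
gripper_width: 0.0616
finger_force: 0.0
```

```bash
python3 -c "
from h import *
go([.4736,.170,.10],75)
go([.4685,.0037,.10],75)
cv2.imwrite('pics/w3.png',env.read_camera('wrist'))"
```

```text
tcp [ 0.6384 -0.0857  0.1235] yhead 61.0 tilt [0.14 0.  ] shift [13.41  7.18  1.16] turnz deg -14.0 units -0.311
tcp [ 0.6384 -0.0857  0.1235] yhead 61.0 tilt [0.14 0.  ] shift [ 9.6  -0.21  1.15] turnz deg -14.0 units -0.311
```

View pics/w3.png

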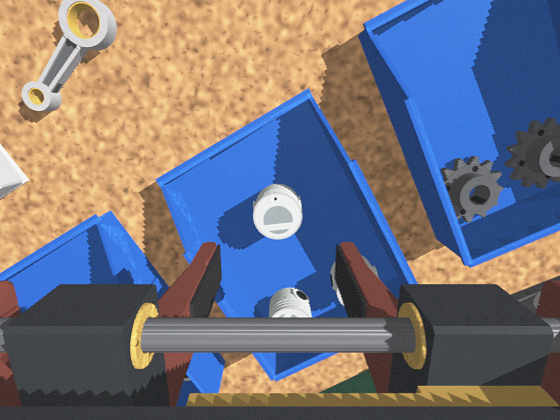

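The piston stands crown up at (277,210) in front of the stock. Next is the large bearing.

Emit:
jog_arm(
  plan=[
    [0.84,0.45,0,0,0,0,0.7],
    [0.84,0.45,0,0,0,0,0.7],
    [0.84,0.45,0,0,0,0,0.7],
    [0.84,0.45,0,0,0,0,0.7],
    [0.84,0.45,0,0,0,0,0.7],
    [0.84,0.45,0,0,0,0,0.7],
    [0.84,0.45,0,0,0,0,0.7],
    [0.84,0.45,0,0,0,0,0.7],
  ],
)

```text
time_s: 8.97
ee_pos: [0.5537, 0.0431, 0.1209]
tool_rot: [-0.001, 0.25, 0.968, -0.001]
force: [0.2, 0.3, 0.2]
gripper_width: 0.0614
finger_force: 0.0
```

Emit:
jog_arm(
  plan=[
    [0.84,0.45,0.1,0,0,0,0.7],
    [0.84,0.45,0.3,0,0,0,0.7],
    [0.84,0.45,0.5,0,0,0,0.7],
    [0.84,0.45,0.5,0,0,0,0.7],
    [0.84,0.45,0.5,0,0,0,0.7],
    [0.84,0.45,0.5,0,0,0,0.7],
    [0.84,0.45,0.4,0,0,0,0.7],
    [0.81,0.43,0,0,0,0,0.7],
  ],
)

```text
time_s: 9.63
ee_pos: [0.4703, 0.1701, 0.0637]
tool_rot: [-0.002, 0.25, 0.968, -0.001]
force: [-0.5, -0.7, -0.3]
gripper_width: 0.0613
finger_force: 0.0
```

Emit:
jog_arm(
  plan=[
    [0,0,0,0,0,0,0.7],
    [0,0,0,0,0,0,0.7],
    [0,0,0,0,0,0,0.7],
    [0,0,0,0,0,0,0.7],
    [0,0,0,0,0,0,0.7],
    [0,0,0,0,0,0,0.7],
    [0,0,0,0,0,0,0.7],
    [0,0,0,0,0,0,0.7],
  ],
)

```text
time_s: 10.3
ee_pos: [0.4731, 0.1697, 0.0663]
tool_rot: [0.0, 0.251, 0.968, 0.0]
force: [-0.0, -0.0, 0.3]
gripper_width: 0.0611
finger_force: 0.0
```

```bash
cat >> h.py <<'E'
def wr(name,ex,h,S=70,R=45):
    "centroid of low-saturation blob near expected world point, in wrist picture"
    P=env.camera_params("wrist");im=env.read_camera("wrist");cv2.imwrite(f"pics/{name}.png",im)
    f=210/np.tan(np.radians(P["fovy"]/2));c=np.linalg.inv(P["T"])@np.append(ex,1);u,v=P["cx"]+f*c[0]/c[2],P["cy"]+f*c[1]/c[2]
    m=255-cv2.inRange(cv2.cvtColor(im,cv2.COLOR_BGR2HSV),(0,S,0),(180,255,255))
    k=np.zeros_like(m);cv2.circle(k,(int(u),int(v)),R,255,-1);m=cv2.bitwise_and(m,k)
    cs=cv2.findContours(m,0,1)[0];q=max(cs,key=cv2.contourArea);r=cv2.minAreaRect(q)
    print("exp px",round(u),round(v),"found",np.round(r[0],1),np.round(r[1],1),"world",ray("",*r[0],h,P).round(4))
E
python3 -c "
from h import *
go([.4736,.170,.003],61)
wr('w4',[.4736,.17,.006],.006,R=70)"
```

```text
tcp [0.4731 0.1697 0.0663] yhead 61.0 tilt [0.01 0.  ] shift [-0.02  0.03  3.17] turnz deg -0.0 units -0.001
exp px 280 225 found [277. 226.] [60. 60.] world [0.4732 0.1678 0.006 ]
```

Emit:
jog_arm(
  plan=[
    [0,0,0.4,0,0,0,0.7],
    [0,0,0.7,0,0,0,0.7],
    [0,0,0.7,0,0,0,0.7],
    [0,0,0.6,0,0,0,0.7],
    [0,0,0.4,0,0,0,0.7],
    [0,0,0.25,0,0,0,0.7],
    [0,0,0,0,0,0,0.7],
    [0,0,0,0,0,0,0.7],
  ],
)

```text
time_s: 11.02
ee_pos: [0.4728, 0.1699, 0.0052]
tool_rot: [-0.0, 0.251, 0.968, -0.0]
force: [-0.6, -0.5, 0.5]
gripper_width: 0.0614
finger_force: 0.0
```

Emit:
jog_arm(
  plan=[
    [0,0,0,0,0,0,0.7],
    [0,0,0,0,0,0,0],
    [0,0,0,0,0,0,0],
    [0,0,0,0,0,0,0],
    [0,0,0,0,0,0,0],
    [0,0,0,0,0,0,0],
    [0,0,0,0,0,0,0],
    [0,0,0,0,0,0,0],
  ],
)

```text
time_s: 11.68
ee_pos: [0.4731, 0.1702, 0.0056]
tool_rot: [0.0, 0.251, 0.968, 0.0]
force: [-0.8, 0.1, 5.8]
gripper_width: 0.0405
finger_force: 30.0
```

```bash
python3 -c "
from h import *
go([.665,-.284,.13],70)"
```

```text
tcp [0.4731 0.1702 0.0056] yhead 61.0 tilt [0.03 0.02] shift [-19.41 -15.2   -6.22] turnz deg -9.0 units -0.2
```

Emit:
jog_arm(
  plan=[
    [0,0,-0.3,0,0,0,0],
    [0,0,-0.8,0,0,0,0],
    [0,0,-0.9,0,0,0,0],
    [0,0,-0.9,0,0,0,0],
    [0,0,-0.9,0,0,0,0],
    [0,0,-0.9,0,0,0,0],
    [0,0,-0.8,0,0,0,0],
    [0,0,-0.5,0,0,0,0],
  ],
)

```text
time_s: 12.35
ee_pos: [0.4733, 0.1701, 0.127]
tool_rot: [0.001, 0.251, 0.968, 0.001]
force: [-0.5, -0.7, -0.5]
gripper_width: 0.0407
finger_force: 30.0
```

Emit:
jog_arm(
  plan=[
    [-0.81,-0.63,0,0,0,0,0],
    [-0.81,-0.63,0,0,0,0,0],
    [-0.81,-0.63,0,0,0,0,0],
    [-0.81,-0.63,0,0,0,0,0],
    [-0.81,-0.63,0,0,0,0,0],
    [-0.81,-0.63,0,0,0,0,0],
    [-0.81,-0.63,0,0,0,0,0],
    [-0.81,-0.63,0,0,0,0,0],
  ],
)

```text
time_s: 13.02
ee_pos: [0.5372, 0.018, 0.125]
tool_rot: [-0.0, 0.25, 0.968, -0.0]
force: [0.9, 0.2, -0.0]
gripper_width: 0.0407
finger_force: 30.0
```

Emit:
jog_arm(
  plan=[
    [-0.81,-0.63,0,0,0,0,0],
    [-0.81,-0.63,0,0,0,0,0],
    [-0.81,-0.63,0,0,0,0,0],
    [-0.81,-0.63,0,0,0,0,0],
    [-0.81,-0.63,0,0,0,0,0],
    [-0.81,-0.63,0,0,0,0,0],
    [-0.81,-0.63,0,0,0,0,0],
    [-0.81,-0.63,0,0,0,0,0],
  ],
)

```text
time_s: 13.68
ee_pos: [0.6017, -0.1329, 0.1249]
tool_rot: [-0.0, 0.25, 0.968, -0.0]
force: [-0.1, -0.1, -0.6]
gripper_width: 0.0407
finger_force: 30.0
```

Emit:
jog_arm(
  plan=[
    [-0.81,-0.63,0,0,0,0,0],
    [-0.81,-0.63,0,0,0,0,0],
    [-0.81,-0.63,0,0,0,0,0],
    [-0.81,-0.63,0,0,0,0,0],
    [-0.81,-0.63,0,0,0,0,0],
    [-0.81,-0.63,0,0,0,0,0],
    [-0.81,-0.63,0,0,0,0,0],
    [0,0,0,0,0,0,0],
  ],
)

```text
time_s: 14.35
ee_pos: [0.6577, -0.2691, 0.1246]
tool_rot: [0.0, 0.252, 0.968, -0.001]
force: [-0.9, -0.0, -0.9]
gripper_width: 0.0412
finger_force: 30.0
```

```bash
python3 -c "
from h import *
go([.665,-.284,.009],70)
cv2.imwrite('pics/w5.png',env.read_camera('wrist'))"
```

```text
tcp [ 0.6577 -0.2691  0.1246] yhead 60.8 tilt [-0.04 -0.17] shift [-0.68 -0.46  5.78] turnz deg -9.2 units -0.205
```

View pics/w5.png

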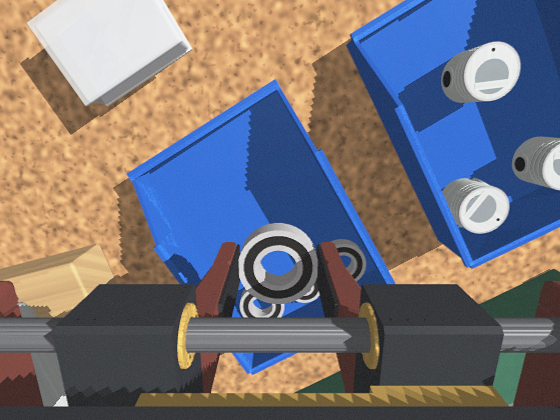

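The bearing is held flat at (278,263). The bin floor ahead of the stock is bare.

Emit:
jog_arm(
  plan=[
    [-0.42,-0.62,0.2,0,0,0,0],
    [0,0,0.8,0,0,0,0],
    [0,0,1,0,0,0,0],
    [0,0,1,0,0,0,0],
    [0,0,1,0,0,0,0],
    [0,0,0.8,0,0,0,0],
    [0,0,0.5,0,0,0,0],
    [0,0,0.3,0,0,0,0],
  ],
)

```text
time_s: 15.07
ee_pos: [0.6585, -0.2784, 0.0114]
tool_rot: [-0.001, 0.25, 0.968, 0.0]
force: [-0.6, 0.6, -0.3]
gripper_width: 0.0408
finger_force: 30.0
```

Emit:
jog_arm(
  plan=[
    [0,0,0.05,0,0,0,0],
    [0,0,0.05,0,0,0,0],
    [0,0,0,0,0,0,0],
    [0,0,0,0,0,0,0],
    [0,0,0,0,0,0,0],
    [0,0,0,0,0,0,0],
    [0,0,0,0,0,0,0],
    [0,0,0,0,0,0,0],
  ],
)

```text
time_s: 15.73
ee_pos: [0.6596, -0.279, 0.0115]
tool_rot: [0.0, 0.25, 0.968, 0.0]
force: [-0.3, -0.0, -1.1]
gripper_width: 0.0412
finger_force: 30.0
```

Emit:
jog_arm(
  plan=[
    [0,0,0.07,0,0,0,0],
    [0,0,0.07,0,0,0,0],
    [0,0,0,0,0,0,0],
    [0,0,0,0,0,0,0],
    [0,0,0,0,0,0,0.6],
    [0,0,0,0,0,0,0.6],
    [0,0,0,0,0,0,0.6],
    [0,0,0,0,0,0,0.6],
  ],
)

```text
time_s: 16.4
ee_pos: [0.6593, -0.279, 0.0082]
tool_rot: [-0.0, 0.251, 0.968, -0.0]
force: [0.2, -0.8, -0.2]
gripper_width: 0.0529
finger_force: 0.0
```

Emit:
jog_arm(
  plan=[
    [0,0,-0.3,0,0,0,0.6],
    [0,0,-0.8,0,0,0,0.6],
    [0,0,-1,0,0,0,0.6],
    [0,0,-1,0,0,0,0.6],
    [0,0,-1,0,0,0,0.6],
    [0,0,-1,0,0,0,0.6],
    [0,0,-0.4,0,0,0,0.6],
    [0,0,0,0,0,0,0.6],
  ],
)

```text
time_s: 17.07
ee_pos: [0.6607, -0.2797, 0.1212]
tool_rot: [0.002, 0.251, 0.968, -0.0]
force: [-0.4, -0.9, 0.9]
gripper_width: 0.0528
finger_force: 0.0
```

```bash
python3 -c "
from h import *
go([.4683,.003,.06],61)
cv2.imwrite('pics/w6.png',env.read_camera('wrist'))"
```

```text
tcp [ 0.6607 -0.2797  0.1212] yhead 61.0 tilt [ 0.23 -0.08] shift [15.28  7.69  3.  ] turnz deg -0.0 units -0.0
```

View pics/w6.png

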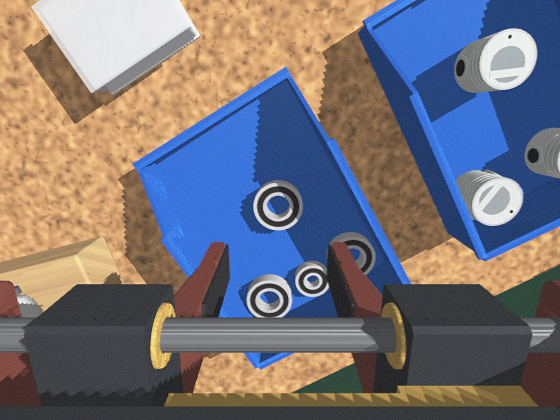

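The large bearing lies flat on the floor at (278,206), ahead of the stock. Next is the small bearing.

Emit:
jog_arm(
  plan=[
    [0.95,0.48,0,0,0,0,0.6],
    [0.95,0.48,0,0,0,0,0.6],
    [0.95,0.48,0,0,0,0,0.6],
    [0.95,0.48,0,0,0,0,0.6],
    [0.95,0.48,0,0,0,0,0.6],
    [0.95,0.48,0,0,0,0,0.6],
    [0.95,0.48,0,0,0,0,0.6],
    [0.95,0.48,0,0,0,0,0.6],
  ],
)

```text
time_s: 17.78
ee_pos: [0.5621, -0.1371, 0.1168]
tool_rot: [-0.001, 0.25, 0.968, -0.0]
force: [0.5, -0.1, 0.8]
gripper_width: 0.0529
finger_force: 0.0
```

Emit:
jog_arm(
  plan=[
    [0.95,0.48,0,0,0,0,0.6],
    [0.95,0.48,0,0,0,0,0.6],
    [0.95,0.48,0.4,0,0,0,0.6],
    [0.95,0.48,0.5,0,0,0,0.6],
    [0.95,0.48,0.5,0,0,0,0.6],
    [0.95,0.48,0.5,0,0,0,0.6],
    [0.95,0.48,0.5,0,0,0,0.6],
    [0.95,0.48,0.3,0,0,0,0.6],
  ],
)

```text
time_s: 18.45
ee_pos: [0.4659, 0.0034, 0.0625]
tool_rot: [-0.001, 0.25, 0.968, -0.001]
force: [0.2, -0.1, 0.9]
gripper_width: 0.0526
finger_force: 0.0
```

Emit:
jog_arm(
  plan=[
    [0,0,0.2,0,0,0,0.6],
    [0,0,0,0,0,0,0.6],
    [0,0,0,0,0,0,0.6],
    [0,0,0,0,0,0,0.6],
    [0,0,0,0,0,0,0.6],
    [0,0,0,0,0,0,0.6],
    [0,0,0,0,0,0,0.6],
    [0,0,0,0,0,0,0.6],
  ],
)

```text
time_s: 19.12
ee_pos: [0.4683, 0.0024, 0.0606]
tool_rot: [0.0, 0.251, 0.968, 0.0]
force: [-0.3, 0.4, -0.5]
gripper_width: 0.0527
finger_force: 0.0
```

```bash
python3 -c "
from h import *
go([.4683,.003,.004],61)
wr('w7',[.4683,.003,.005],.005,R=60)"
```

```text
tcp [0.4683 0.0024 0.0606] yhead 61.0 tilt [0.02 0.  ] shift [0.02 0.03 2.83] turnz deg -0.0 units -0.001
exp px 280 226 found [278.5 227.5] [47. 47.] world [0.4685 0.0017 0.005 ]
```

Emit:
jog_arm(
  plan=[
    [0,0,0.4,0,0,0,0.6],
    [0,0,0.7,0,0,0,0.6],
    [0,0,0.7,0,0,0,0.6],
    [0,0,0.5,0,0,0,0.6],
    [0,0,0.3,0,0,0,0.6],
    [0,0,0.2,0,0,0,0.6],
    [0,0,0,0,0,0,0.6],
    [0,0,0,0,0,0,0.6],
  ],
)

```text
time_s: 19.83
ee_pos: [0.4682, 0.0026, 0.0045]
tool_rot: [-0.0, 0.251, 0.968, -0.0]
force: [0.1, 0.5, 0.7]
gripper_width: 0.0528
finger_force: 0.0
```

Emit:
jog_arm(
  plan=[
    [0,0,0,0,0,0,0.3],
    [0,0,0,0,0,0,0],
    [0,0,0,0,0,0,0],
    [0,0,0,0,0,0,0],
    [0,0,0,0,0,0,0],
    [0,0,0,0,0,0,0],
    [0,0,0,0,0,0,0],
    [0,0,0,0,0,0,0],
  ],
)

```text
time_s: 20.5
ee_pos: [0.4684, 0.0028, 0.0048]
tool_rot: [0.0, 0.251, 0.968, 0.0]
force: [-0.4, 0.9, 5.8]
gripper_width: 0.0305
finger_force: 30.0
```

Emit:
jog_arm(
  plan=[
    [0,0,-0.3,0,0,0,0],
    [0,0,-0.8,0,0,0,0],
    [0,0,-0.9,0,0,0,0],
    [0,0,-0.9,0,0,0,0],
    [0,0,-0.9,0,0,0,0],
    [0,0,-0.9,0,0,0,0],
    [0,0,-0.7,0,0,0,0],
    [0,0,0,0,0,0,0],
  ],
)

```text
time_s: 21.17
ee_pos: [0.4695, 0.0027, 0.115]
tool_rot: [0.002, 0.251, 0.968, 0.001]
force: [0.2, -0.3, -0.0]
gripper_width: 0.0307
finger_force: 30.0
```

```bash
python3 -c "
from h import *
go([.608,-.29,.12],61)"
```

```text
tcp [0.4695 0.0027 0.115 ] yhead 61.0 tilt [0.23 0.05] shift [-13.16  -9.44  -0.24] turnz deg -0.0 units -0.001
```

Emit:
jog_arm(
  plan=[
    [-0.82,-0.59,0,0,0,0,0],
    [-0.82,-0.59,0,0,0,0,0],
    [-0.82,-0.59,0,0,0,0,0],
    [-0.82,-0.59,0,0,0,0,0],
    [-0.82,-0.59,0,0,0,0,0],
    [-0.82,-0.59,0,0,0,0,0],
    [-0.82,-0.59,0,0,0,0,0],
    [-0.82,-0.59,0,0,0,0,0],
  ],
)

```text
time_s: 21.83
ee_pos: [0.5368, -0.1443, 0.1115]
tool_rot: [-0.001, 0.25, 0.968, -0.0]
force: [-0.7, 1.0, -0.7]
gripper_width: 0.0306
finger_force: 30.0
```

Emit:
jog_arm(
  plan=[
    [-0.82,-0.59,0,0,0,0,0],
    [-0.82,-0.59,0,0,0,0,0],
    [-0.82,-0.59,0,0,0,0,0],
    [-0.82,-0.59,0,0,0,0,0],
    [-0.82,-0.59,0,0,0,0,0],
    [-0.82,-0.59,0,0,0,0,0],
    [-0.82,-0.59,0,0,0,0,0],
    [-0.82,-0.59,0,0,0,0,0],
  ],
)

```text
time_s: 22.5
ee_pos: [0.6057, -0.2904, 0.1111]
tool_rot: [-0.001, 0.25, 0.968, 0.0]
force: [0.5, -0.4, -0.6]
gripper_width: 0.0306
finger_force: 30.0
```

Emit:
jog_arm(
  plan=[
    [0,0,0,0,0,-0.1,0],
    [0,0,0,0,0,-0.1,0],
    [0,0,0,0,0,-0.1,0],
    [0,0,0,0,0,-0.1,0],
    [0,0,0,0,0,-0.1,0],
    [0,0,0,0,0,0,0],
    [0,0,0,0,0,0,0],
    [0,0,0,0,0,0,0],
  ],
)

```text
time_s: 23.17
ee_pos: [0.6057, -0.2896, 0.1118]
tool_rot: [-0.0, 0.058, 0.998, 0.0]
force: [0.8, 0.7, -0.5]
gripper_width: 0.0307
finger_force: 30.0
```

```bash
python3 -c "
from h import *
go([.608,-.286,.009],85)"
```

```text
tcp [ 0.6057 -0.2896  0.1118] yhead 83.3 tilt [-0.05  0.02] shift [-0.1   0.19  5.14] turnz deg -1.7 units -0.037
```

Emit:
jog_arm(
  plan=[
    [-0.1,0.2,0.4,0,0,0,0],
    [0,0,0.9,0,0,0,0],
    [0,0,1,0,0,0,0],
    [0,0,1,0,0,0,0],
    [0,0,0.9,0,0,0,0],
    [0,0,0.6,0,0,0,0],
    [0,0,0.25,0,0,0,0],
    [0,0,0.05,0,0,0,0],
  ],
)

```text
time_s: 23.83
ee_pos: [0.6078, -0.2854, 0.009]
tool_rot: [-0.001, 0.057, 0.998, 0.0]
force: [0.8, -0.3, -0.7]
gripper_width: 0.0304
finger_force: 30.0
```

Emit:
jog_arm(
  plan=[
    [0,0,0.05,0,0,0,0],
    [0,0,0.05,0,0,0,0],
    [0,0,0,0,0,0,0],
    [0,0,0,0,0,0,0],
    [0,0,0,0,0,0,0.5],
    [0,0,0,0,0,0,0.5],
    [0,0,0,0,0,0,0.5],
    [0,0,0,0,0,0,0.5],
  ],
)

```text
time_s: 24.5
ee_pos: [0.6085, -0.286, 0.0086]
tool_rot: [0.0, 0.057, 0.998, -0.0]
force: [-0.7, -0.1, 0.4]
gripper_width: 0.0435
finger_force: 0.0
```

Emit:
jog_arm(
  plan=[
    [0,0,-0.3,0,0,0,0.5],
    [0,0,-0.8,0,0,0,0.5],
    [0,0,-1,0,0,0,0.5],
    [0,0,-1,0,0,0,0.5],
    [0,0,-1,0,0,0,0.5],
    [0,0,-1,0,0,0,0.5],
    [0,0,-0.4,0,0,0,0.5],
    [0,0,0,0,0,0,0.5],
  ],
)

```text
time_s: 25.17
ee_pos: [0.6097, -0.2866, 0.1211]
tool_rot: [0.002, 0.057, 0.998, -0.001]
force: [0.4, 0.2, -0.8]
gripper_width: 0.044
finger_force: 0.0
```

```bash
python3 -c "
from h import *
go([.4547,-.1746,.08],19.6)
go([.364,-.2834,.08])
cv2.imwrite('pics/w8.png',env.read_camera('wrist'))"
```

```text
tcp [ 0.6097 -0.2866  0.1211] yhead 83.5 tilt [ 0.23 -0.08] shift [8.34 4.69 2.01] turnz deg 63.9 units 1.42
tcp [ 0.6097 -0.2866  0.1211] yhead 83.5 tilt [ 0.23 -0.08] shift [12.23 -1.23  2.  ]
```

View pics/w8.png

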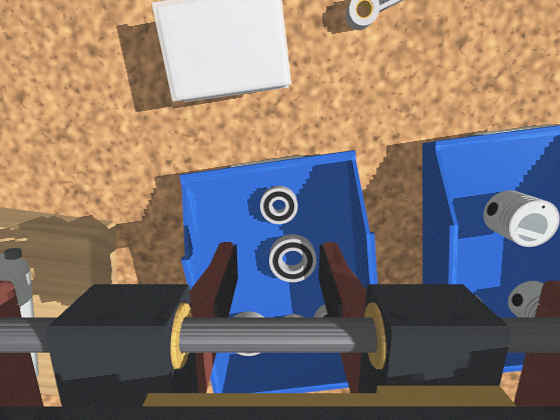

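Both bearings lie flat and separate at (279,204) and (292,260). Next is the conrod.

Emit:
jog_arm(
  plan=[
    [0.9,0.5,0,0,0,0,0.5],
    [0.9,0.5,0,0,0,0,0.5],
    [0.9,0.5,0,0,0,0,0.5],
    [0.9,0.5,0,0,0,0,0.5],
    [0.9,0.5,0,0,0,0,0.5],
    [0.9,0.5,0,0,0,0,0.5],
    [0.9,0.5,0,0,0,0,0.5],
    [0.9,0.5,0,0,0,0,0.5],
  ],
)

```text
time_s: 25.88
ee_pos: [0.4726, -0.1891, 0.117]
tool_rot: [-0.001, 0.057, 0.998, 0.0]
force: [0.1, 0.2, 0.2]
gripper_width: 0.0439
finger_force: 0.0
```

Emit:
jog_arm(
  plan=[
    [0.9,0.5,0,0,0,0,0.5],
    [0.2,0.1,0,0,0,0.14,0.5],
    [0,0,0,0,0,0.14,0.5],
    [0,0,0,0,0,0.14,0.5],
    [0,0,0,0,0,0.14,0.5],
    [0,0,0,0,0,0.14,0.5],
    [0,0,0,0,0,0.14,0.5],
    [0,0,0,0,0,0.14,0.5],
  ],
)

```text
time_s: 26.55
ee_pos: [0.453, -0.1754, 0.1172]
tool_rot: [-0.001, 0.43, 0.903, -0.0]
force: [0.3, -0.1, -0.1]
gripper_width: 0.0439
finger_force: 0.0
```

Emit:
jog_arm(
  plan=[
    [0,0,0.3,0,0,0.14,0.5],
    [0,0,0.6,0,0,0.14,0.5],
    [0,0,0.6,0,0,0.14,0.5],
    [0,0,0.4,0,0,0,0.5],
    [0,0,0.1,0,0,0,0.5],
    [0,0,0,0,0,0,0.5],
    [0,0,0,0,0,0,0.5],
    [0,0,0,0,0,0,0.5],
  ],
)

```text
time_s: 27.22
ee_pos: [0.4541, -0.1759, 0.0788]
tool_rot: [0.0, 0.57, 0.822, 0.0]
force: [-0.8, -0.8, -0.3]
gripper_width: 0.044
finger_force: 0.0
```

```bash
python3 -c "
from h import *
go([.4547,-.1746,.005],19.6)
wr('w9',[.4547,-.1746,.012],.012,R=110)"
```

```text
tcp [ 0.4541 -0.1759  0.0788] yhead 20.6 tilt [ 0.03 -0.  ] shift [0.05 0.05 3.69] turnz deg 1.0 units 0.021
exp px 280 220 found [281.5 214. ] [132.  51.] world [ 0.4543 -0.1701  0.012 ]
```

View pics/w9.png

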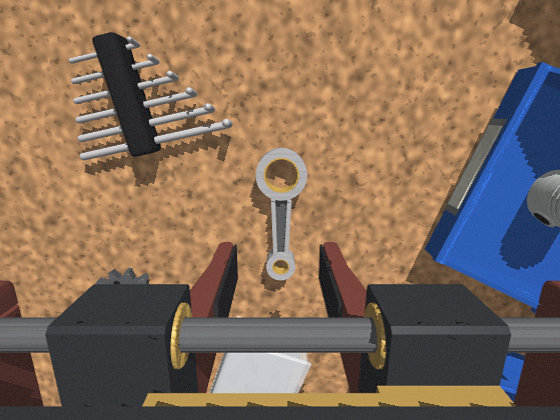

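The rod is aligned between the fingers, with its eyes at (282,174) and (280,265).

Emit:
jog_arm(
  plan=[
    [0.25,0.03,0.5,0,0,0.02,0.5],
    [0,0,0.8,0,0,0,0.5],
    [0,0,0.9,0,0,0,0.5],
    [0,0,0.7,0,0,0,0.5],
    [0,0,0.5,0,0,0,0.5],
    [0,0,0.25,0,0,0,0.5],
    [0,0,0,0,0,0,0.5],
    [0,0,0,0,0,0,0.5],
  ],
)

```text
time_s: 27.93
ee_pos: [0.4528, -0.1709, 0.0055]
tool_rot: [-0.0, 0.577, 0.817, -0.0]
force: [0.6, 0.0, 0.5]
gripper_width: 0.0437
finger_force: 0.0
```

Emit:
jog_arm(
  plan=[
    [0,0,0,0,0,0,0.3],
    [0,0,0,0,0,0,0.15],
    [0,0,0,0,0,0,0],
    [0,0,0,0,0,0,0],
    [0,0,0,0,0,0,0],
    [0,0,0,0,0,0,0],
    [0,0,0,0,0,0,0],
    [0,0,0,0,0,0,0],
  ],
)

```text
time_s: 28.6
ee_pos: [0.4531, -0.1708, 0.0057]
tool_rot: [0.0, 0.577, 0.817, 0.0]
force: [-0.3, 0.8, 5.0]
gripper_width: 0.0128
finger_force: 30.0
```

Emit:
jog_arm(
  plan=[
    [0,0,-0.3,0,0,0,0],
    [0,0,-0.8,0,0,0,0],
    [0,0,-0.9,0,0,0,0],
    [0,0,-0.9,0,0,0,0],
    [0,0,-0.9,0,0,0,0],
    [0,0,-0.9,0,0,0,0],
    [0,0,-0.9,0,0,0,0],
    [0,0,0,0,0,0,0],
  ],
)

```text
time_s: 29.27
ee_pos: [0.4539, -0.1715, 0.1202]
tool_rot: [0.002, 0.577, 0.817, 0.001]
force: [0.4, -0.5, -0.2]
gripper_width: 0.0127
finger_force: 30.0
```

```bash
python3 -c "
from h import *
go([.629,.296,.12],-3)
cv2.imwrite('pics/w10.png',env.read_camera('wrist'))"
```

```text
tcp [ 0.4539 -0.1715  0.1202] yhead 19.6 tilt [ 0.22 -0.03] shift [19.09 16.07  0.03] turnz deg 22.6 units 0.501
```

View pics/w10.png

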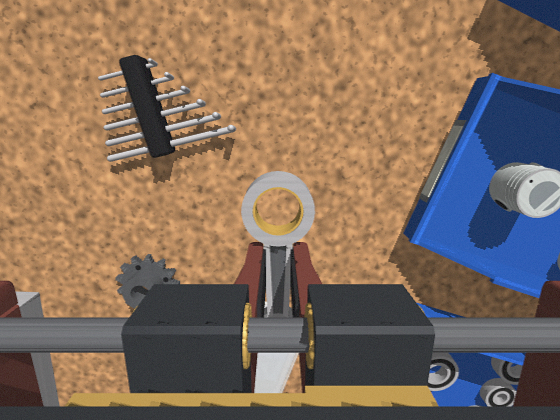

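The rod is held level, with its big eye at (279,210).

Emit:
jog_arm(
  plan=[
    [0.8,0.67,0,0,0,0,0],
    [0.8,0.67,0,0,0,0,0],
    [0.8,0.67,0,0,0,0,0],
    [0.8,0.67,0,0,0,0,0],
    [0.8,0.67,0,0,0,0,0],
    [0.8,0.67,0,0,0,0,0],
    [0.8,0.67,0,0,0,0,0],
    [0.8,0.67,0,0,0,0,0],
  ],
)

```text
time_s: 29.98
ee_pos: [0.5101, -0.0133, 0.1161]
tool_rot: [-0.001, 0.577, 0.817, -0.001]
force: [0.2, -0.4, -0.6]
gripper_width: 0.0124
finger_force: 30.0
```

Emit:
jog_arm(
  plan=[
    [0.8,0.67,0,0,0,0,0],
    [0.8,0.67,0,0,0,0,0],
    [0.8,0.67,0,0,0,0,0],
    [0.8,0.67,0,0,0,0,0],
    [0.8,0.67,0,0,0,0,0],
    [0.8,0.67,0,0,0,0,0],
    [0.8,0.67,0,0,0,0,0],
    [0.8,0.67,0,0,0,0,0],
  ],
)

```text
time_s: 30.65
ee_pos: [0.5682, 0.143, 0.1158]
tool_rot: [-0.001, 0.577, 0.817, -0.001]
force: [-0.5, 0.9, -0.9]
gripper_width: 0.0127
finger_force: 30.0
```

Emit:
jog_arm(
  plan=[
    [0.8,0.67,0,0,0,0,0],
    [0.8,0.67,0,0,0,0,0],
    [0.8,0.67,0,0,0,0,0],
    [0.8,0.67,0,0,0,0,0],
    [0.8,0.67,0,0,0,0,0],
    [0.8,0.67,0,0,0,0,0],
    [0.7,0.67,0,0,0,0,0],
    [0.7,0.65,0,0,0,0,0],
  ],
)

```text
time_s: 31.32
ee_pos: [0.6273, 0.2956, 0.1152]
tool_rot: [-0.001, 0.576, 0.817, -0.001]
force: [-0.7, -0.3, -0.9]
gripper_width: 0.0126
finger_force: 30.0
```

Emit:
jog_arm(
  plan=[
    [0,0,0,0,0,0.1,0],
    [0,0,0,0,0,0.1,0],
    [0,0,0,0,0,0.1,0],
    [0,0,0,0,0,0.1,0],
    [0,0,0,0,0,0.1,0],
    [0,0,0,0,0,0,0],
    [0,0,0,0,0,0,0],
    [0,0,0,0,0,0,0],
  ],
)

```text
time_s: 31.98
ee_pos: [0.6275, 0.2946, 0.1164]
tool_rot: [-0.0, 0.724, 0.69, -0.001]
force: [0.9, -0.6, -1.0]
gripper_width: 0.0124
finger_force: 30.0
```

```bash
python3 -c "
from h import *
go([.629,.296,.0095],-3)
cv2.imwrite('pics/w11.png',env.read_camera('wrist'))"
```

```text
tcp [0.6275 0.2946 0.1164] yhead -2.8 tilt [-0.07 -0.05] shift [0.08 0.08 5.34] turnz deg 0.2 units 0.005
```

View pics/w11.png

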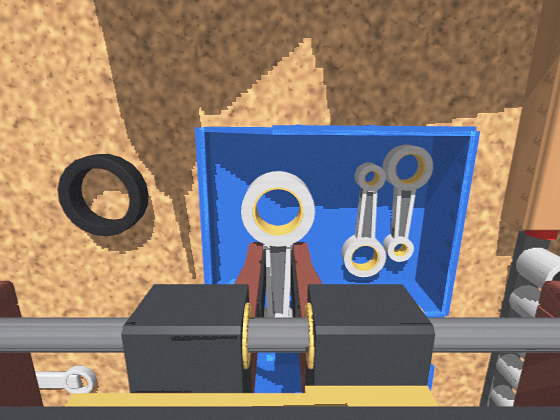

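The bin is under the rod, with the stock to the right at (365-405, 165-255). I'll lower it.

Emit:
jog_arm(
  plan=[
    [0.05,0.05,0.4,0,0,0,0],
    [0,0,0.9,0,0,0,0],
    [0,0,1,0,0,0,0],
    [0,0,1,0,0,0,0],
    [0,0,0.9,0,0,0,0],
    [0,0,0.7,0,0,0,0],
    [0,0,0.3,0,0,0,0],
    [0,0,0.1,0,0,0,0],
  ],
)

```text
time_s: 32.7
ee_pos: [0.6284, 0.2954, 0.0099]
tool_rot: [-0.0, 0.725, 0.689, -0.001]
force: [-0.3, 0.6, -1.6]
gripper_width: 0.0128
finger_force: 30.0
```

Emit:
jog_arm(
  plan=[
    [0,0,0,0,0,0,0],
    [0,0,0,0,0,0,0],
    [0,0,0,0,0,0,0],
    [0,0,0,0,0,0,0],
    [0,0,0,0,0,0,0],
    [0,0,0,0,0,0,0],
    [0,0,0,0,0,0,0],
    [0,0,0,0,0,0,0],
  ],
)

```text
time_s: 33.37
ee_pos: [0.6291, 0.2959, 0.0116]
tool_rot: [-0.0, 0.725, 0.689, 0.0]
force: [-0.4, -0.3, -1.3]
gripper_width: 0.0127
finger_force: 30.0
```

Emit:
jog_arm(
  plan=[
    [0,0,0.07,0,0,0,0],
    [0,0,0.07,0,0,0,0],
    [0,0,0,0,0,0,0],
    [0,0,0,0,0,0,0],
    [0,0,0,0,0,0,0.35],
    [0,0,0,0,0,0,0.35],
    [0,0,0,0,0,0,0.35],
    [0,0,0,0,0,0,0.35],
  ],
)

```text
time_s: 34.03
ee_pos: [0.629, 0.2958, 0.0085]
tool_rot: [-0.0, 0.725, 0.689, -0.0]
force: [0.0, 0.4, -0.7]
gripper_width: 0.0305
finger_force: 0.0
```

Emit:
jog_arm(
  plan=[
    [0,0,-0.3,0,0,0,0.35],
    [0,0,-0.8,0,0,0,0.35],
    [0,0,-1,0,0,0,0.35],
    [0,0,-1,0,0,0,0.35],
    [0,0,-1,0,0,0,0.35],
    [0,0,-1,0,0,0,0.35],
    [0,0,-0.6,0,0,0,0.35],
    [0,0,0,0,0,0,0.35],
  ],
)

```text
time_s: 34.7
ee_pos: [0.6307, 0.2964, 0.1261]
tool_rot: [0.001, 0.725, 0.689, 0.002]
force: [0.3, 0.0, 0.0]
gripper_width: 0.0311
finger_force: 0.0
```

```bash
python3 -c "
from h import *
go([.3637,-.2834,.12],40)
cv2.imwrite('pics/w12.png',env.read_camera('wrist'))"
```

```text
tcp [0.6307 0.2964 0.1261] yhead -2.9 tilt [0.25 0.14] shift [-29.63 -11.86   0.17] turnz deg -42.9 units -0.954
```

View pics/w12.png

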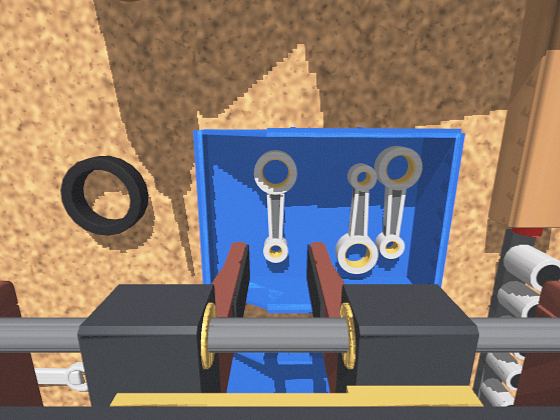

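The conrod lies flat at (276,170)-(276,250), clear of the stock. Last is the sprocket.

Emit:
jog_arm(
  plan=[
    [-0.93,-0.37,0,0,0,0,0.6],
    [-0.93,-0.37,0,0,0,0,0.6],
    [-0.93,-0.37,0,0,0,0,0.6],
    [-0.93,-0.37,0,0,0,0,0.6],
    [-0.93,-0.37,0,0,0,0,0.6],
    [-0.93,-0.37,0,0,0,0,0.6],
    [-0.93,-0.37,0,0,0,0,0.6],
    [-0.93,-0.37,0,0,0,0,0.6],
  ],
)

```text
time_s: 35.42
ee_pos: [0.5609, 0.1492, 0.1211]
tool_rot: [-0.0, 0.725, 0.689, -0.001]
force: [-0.0, -0.3, 0.4]
gripper_width: 0.0531
finger_force: 0.0
```

Emit:
jog_arm(
  plan=[
    [-0.93,-0.37,0,0,0,0,0.6],
    [-0.93,-0.37,0,0,0,0,0.6],
    [-0.93,-0.37,0,0,0,0,0.6],
    [-0.93,-0.37,0,0,0,0,0.6],
    [-0.93,-0.37,0,0,0,0,0.6],
    [-0.93,-0.37,0,0,0,0,0.6],
    [-0.93,-0.37,0,0,0,0,0.6],
    [-0.93,-0.37,0,0,0,0,0.6],
  ],
)

```text
time_s: 36.08
ee_pos: [0.4943, 0.0038, 0.1214]
tool_rot: [-0.0, 0.725, 0.689, -0.001]
force: [0.2, 0.1, -0.0]
gripper_width: 0.0529
finger_force: 0.0
```

Emit:
jog_arm(
  plan=[
    [-0.93,-0.37,0,0,0,0,0.6],
    [-0.93,-0.37,0,0,0,0,0.6],
    [-0.93,-0.37,0,0,0,0,0.6],
    [-0.93,-0.37,0,0,0,0,0.6],
    [-0.93,-0.37,0,0,0,0,0.6],
    [-0.93,-0.37,0,0,0,0,0.6],
    [-0.93,-0.37,0,0,0,0,0.6],
    [-0.93,-0.37,0,0,0,0,0.6],
  ],
)

```text
time_s: 36.75
ee_pos: [0.4276, -0.1415, 0.1216]
tool_rot: [-0.001, 0.725, 0.689, -0.001]
force: [1.0, -0.3, -0.2]
gripper_width: 0.0528
finger_force: 0.0
```

Emit:
jog_arm(
  plan=[
    [-0.93,-0.37,0,0,0,0,0.6],
    [-0.93,-0.37,0,0,0,0,0.6],
    [-0.93,-0.37,0,0,0,0,0.6],
    [-0.93,-0.37,0,0,0,0,0.6],
    [-0.93,-0.37,0,0,0,0,0.6],
    [-0.93,-0.37,0,0,0,0,0.6],
    [-0.8,-0.37,0.2,0,0,0,0.6],
    [0,0,0.3,0,0,0,0.6],
  ],
)

```text
time_s: 37.42
ee_pos: [0.3687, -0.2684, 0.1121]
tool_rot: [0.0, 0.726, 0.687, -0.001]
force: [0.1, -0.4, -0.0]
gripper_width: 0.0527
finger_force: 0.0
```

Emit:
jog_arm(
  plan=[
    [0,0,0.4,0,0,0,0.6],
    [0,0,0.5,0,0,0,0.6],
    [0,0,0.4,0,0,0,0.6],
    [0,0,0,0,0,0,0.6],
    [0,0,0,0,0,0,0.6],
    [0,0,0,0,0,0,0.6],
    [0,0,0,0,0,0,0.6],
    [0,0,0,0,0,0,0.6],
  ],
)

```text
time_s: 38.08
ee_pos: [0.3711, -0.2658, 0.087]
tool_rot: [0.0, 0.725, 0.689, 0.0]
force: [-0.8, -0.1, 0.3]
gripper_width: 0.0529
finger_force: 0.0
```

```bash
python3 -c "
from h import *
go([.3637,-.2834,.0105],-3)
wr('w13',[.3637,-.2834,.0065],.0065,R=75)"
```

```text
tcp [ 0.3711 -0.2658  0.087 ] yhead -2.9 tilt [ 0.04 -0.01] shift [-0.9  -0.33  3.82] turnz deg 0.1 units 0.002
exp px 270 237 found [270.5 239. ] [70. 73.] world [ 0.3643 -0.285   0.0065]
```

View pics/w13.png

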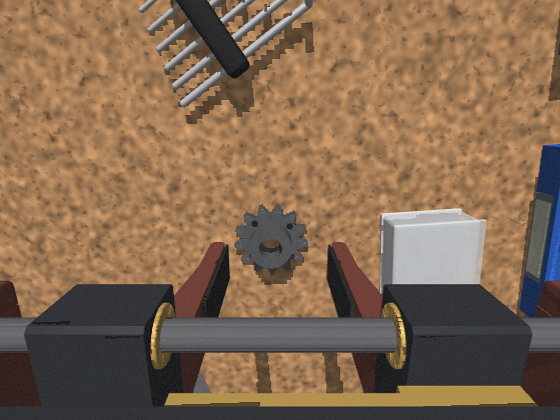

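The sprocket is at (270,240), hub up, agreeing with the top view to 2 mm. The white box (430,245) is low and clear.

Emit:
jog_arm(
  plan=[
    [-0.48,-0.16,0.3,0,0,0,0.6],
    [-0.47,-0.15,0.7,0,0,0,0.6],
    [0,0,0.9,0,0,0,0.6],
    [0,0,0.9,0,0,0,0.6],
    [0,0,0.6,0,0,0,0.6],
    [0,0,0.3,0,0,0,0.6],
    [0,0,0,0,0,0,0.6],
    [0,0,0,0,0,0,0.6],
  ],
)

```text
time_s: 38.8
ee_pos: [0.3636, -0.2846, 0.0129]
tool_rot: [0.0, 0.725, 0.689, -0.0]
force: [-0.6, 0.7, -0.1]
gripper_width: 0.0523
finger_force: 0.0
```

```bash
python3 -c "
from h import *
go([.364,-.2842,.0105],-3)"
```

```text
tcp [ 0.3636 -0.2846  0.0129] yhead -2.9 tilt [-0. -0.] shift [0.02 0.02 0.12] turnz deg 0.1 units 0.002
```

Emit:
jog_arm(
  plan=[
    [0,0,0.12,0,0,0,0.6],
    [0,0,0,0,0,0,0.6],
    [0,0,0,0,0,0,0],
    [0,0,0,0,0,0,0],
    [0,0,0,0,0,0,0],
    [0,0,0,0,0,0,0],
    [0,0,0,0,0,0,0],
    [0,0,0,0,0,0,0],
  ],
)

```text
time_s: 39.47
ee_pos: [0.3639, -0.2844, 0.0105]
tool_rot: [0.0, 0.725, 0.689, 0.0]
force: [1.4, 1.2, 5.2]
gripper_width: 0.0314
finger_force: 30.0
```

Emit:
jog_arm(
  plan=[
    [0,0,-0.3,0,0,0,0],
    [0,0,-0.8,0,0,0,0],
    [0,0,-0.9,0,0,0,0],
    [0,0,-0.9,0,0,0,0],
    [0,0,-0.9,0,0,0,0],
    [0,0,-0.9,0,0,0,0],
    [0,0,-0.9,0,0,0,0],
    [0,0,-0.3,0,0,0,0],
  ],
)

```text
time_s: 40.13
ee_pos: [0.364, -0.285, 0.1303]
tool_rot: [0.001, 0.725, 0.689, 0.0]
force: [0.6, 0.2, -2.0]
gripper_width: 0.0313
finger_force: 30.0
```

```bash
python3 -c "
from h import *
go([.612,.103,.13],-3)"
```

```text
tcp [ 0.364  -0.285   0.1303] yhead -2.9 tilt [ 0.12 -0.05] shift [2.001e+01 1.139e+01 2.000e-02] turnz deg 0.1 units 0.001
```

Emit:
jog_arm(
  plan=[
    [0.84,0.48,0,0,0,0,0],
    [0.84,0.48,0,0,0,0,0],
    [0.84,0.48,0,0,0,0,0],
    [0.84,0.48,0,0,0,0,0],
    [0.84,0.48,0,0,0,0,0],
    [0.84,0.48,0,0,0,0,0],
    [0.84,0.48,0,0,0,0,0],
    [0.84,0.48,0,0,0,0,0],
  ],
)

```text
time_s: 40.8
ee_pos: [0.447, -0.1531, 0.1277]
tool_rot: [-0.0, 0.725, 0.689, -0.0]
force: [0.5, -0.8, -2.3]
gripper_width: 0.031
finger_force: 30.0
```

Emit:
jog_arm(
  plan=[
    [0.84,0.48,0,0,0,0,0],
    [0.84,0.48,0,0,0,0,0],
    [0.84,0.48,0,0,0,0,0],
    [0.84,0.48,0,0,0,0,0],
    [0.84,0.48,0,0,0,0,0],
    [0.84,0.48,0,0,0,0,0],
    [0.84,0.48,0,0,0,0,0],
    [0.84,0.48,0,0,0,0,0],
  ],
)

```text
time_s: 41.47
ee_pos: [0.5305, -0.0229, 0.1275]
tool_rot: [-0.0, 0.725, 0.689, -0.001]
force: [0.1, 0.6, -2.1]
gripper_width: 0.0314
finger_force: 30.0
```

Emit:
jog_arm(
  plan=[
    [0.84,0.48,0,0,0,0,0],
    [0.84,0.48,0,0,0,0,0],
    [0.84,0.48,0,0,0,0,0],
    [0.84,0.48,0,0,0,0,0],
    [0.84,0.48,0,0,0,0,0],
    [0.84,0.48,0,0,0,0,0],
    [0.84,0.45,0,0,0,0,0],
    [0.7,0.4,0,0,0,0,0],
  ],
)

```text
time_s: 42.13
ee_pos: [0.6117, 0.1053, 0.1272]
tool_rot: [-0.0, 0.725, 0.689, -0.001]
force: [-0.6, -1.0, -1.3]
gripper_width: 0.0311
finger_force: 30.0
```

Emit:
jog_arm(
  plan=[
    [0,0,0.3,0,0,0,0],
    [0,0,0.6,0,0,0,0],
    [0,0,0.5,0,0,0,0],
    [0,0,0,0,0,0,0],
    [0,0,0,0,0,0,0],
    [0,0,0,0,0,0,0],
    [0,0,0,0,0,0,0],
    [0,0,0,0,0,0,0],
  ],
)

```text
time_s: 42.8
ee_pos: [0.6121, 0.1036, 0.1008]
tool_rot: [0.0, 0.725, 0.689, 0.0]
force: [0.1, -0.2, -2.2]
gripper_width: 0.031
finger_force: 30.0
```

```bash
python3 -c "
from h import *
go([.612,.103,.0145],-3)
cv2.imwrite('pics/w14.png',env.read_camera('wrist'))"
```

```text
tcp [0.6121 0.1036 0.1008] yhead -2.9 tilt [0.05 0.02] shift [-0.03 -0.01  4.31] turnz deg 0.1 units 0.001
```

View pics/w14.png

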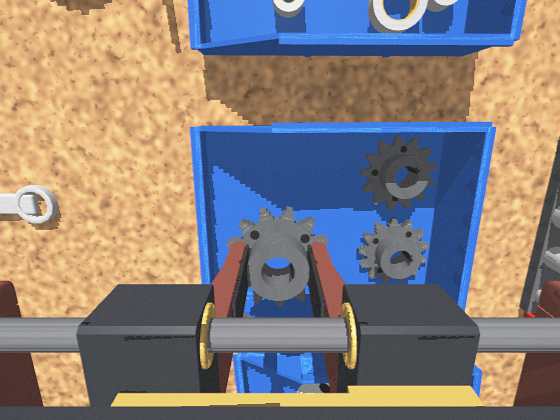

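The sprocket is held hub up over bare floor at (279,255), with stock at (400,170) and (398,250). I've viewed 16 pictures, two over the limit of 14, so I'll check with numbers only from here.

Emit:
jog_arm(
  plan=[
    [0,0,0.4,0,0,0,0],
    [0,0,0.8,0,0,0,0],
    [0,0,0.9,0,0,0,0],
    [0,0,0.9,0,0,0,0],
    [0,0,0.7,0,0,0,0],
    [0,0,0.5,0,0,0,0],
    [0,0,0,0,0,0,0],
    [0,0,0,0,0,0,0],
  ],
)

```text
time_s: 43.52
ee_pos: [0.6118, 0.1037, 0.016]
tool_rot: [-0.0, 0.725, 0.689, -0.0]
force: [-0.3, 0.2, -1.3]
gripper_width: 0.0312
finger_force: 30.0
```

Emit:
jog_arm(
  plan=[
    [0,0,0.06,0,0,0,0],
    [0,0,0.06,0,0,0,0],
    [0,0,0,0,0,0,0],
    [0,0,0,0,0,0,0],
    [0,0,0,0,0,0,0.55],
    [0,0,0,0,0,0,0.55],
    [0,0,0,0,0,0,0.55],
    [0,0,0,0,0,0,0.55],
  ],
)

```text
time_s: 44.18
ee_pos: [0.6121, 0.1039, 0.0141]
tool_rot: [0.0, 0.725, 0.689, 0.0]
force: [-0.3, -0.6, -0.1]
gripper_width: 0.0482
finger_force: 0.0
```

Emit:
jog_arm(
  plan=[
    [0,0,-0.3,0,0,0,0.55],
    [0,0,-0.8,0,0,0,0.55],
    [0,0,-1,0,0,0,0.55],
    [0,0,-1,0,0,0,0.55],
    [0,0,-1,0,0,0,0.55],
    [0,0,-1,0,0,0,0.55],
    [0,0,-1,0,0,0,0.55],
    [0,0,-1,0,0,0,0.55],
  ],
)

```text
time_s: 44.85
ee_pos: [0.6118, 0.1037, 0.1574]
tool_rot: [0.0, 0.725, 0.689, 0.0]
force: [0.3, -0.3, -0.5]
gripper_width: 0.0482
finger_force: 0.0
```

Emit:
jog_arm(
  plan=[
    [0,-1,0,0,0,0,0.55],
    [0,-1,0,0,0,0,0.55],
    [0,-1,0,0,0,0,0.55],
    [0,-1,0,0,0,0,0.55],
    [0,-1,0,0,0,0,0.55],
    [0,-1,0,0,0,0,0.55],
    [0,-0.5,0,0,0,0,0.55],
    [0,0,0,0,0,0,0.55],
  ],
)

```text
time_s: 45.52
ee_pos: [0.4804, 0.1107, 0.1563]
tool_rot: [-0.001, 0.725, 0.689, 0.0]
force: [0.3, 0.7, 0.1]
gripper_width: 0.048
finger_force: 0.0
```

```bash
python3 - <<'E'
from h import *
im=env.read_camera("scene");cv2.imwrite("pics/sf.png",im)
hsv=cv2.cvtColor(im,cv2.COLOR_BGR2HSV)
P=env.camera_params("scene");f=210/np.tan(np.radians(P["fovy"]/2))
k=255-cv2.inRange(hsv,(100,110,0),(130,255,255))
k[cv2.inRange(hsv,(3,85,60),(28,255,255))>0]=0
for n,x,h in[("piston",[.6378,-.0857],.037),("bl",[.6593,-.279],.009),("bs",[.6085,-.286],.008),("cr",[.629,.292],.01),("sp",[.612,.1037],.0095)]:
    c=np.linalg.inv(P["T"])@np.array([*x,h,1]);u,v=P["cx"]+f*c[0]/c[2],P["cy"]+f*c[1]/c[2]
    N,l,st,ce=cv2.connectedComponentsWithStats(k)
    w=l[int(v)-6:int(v)+7,int(u)-6:int(u)+7].ravel();w=w[w>0]
    if len(w):
        j=np.bincount(w).argmax();print(n,(round(u),round(v)),st[j],ce[j].round(),ray("scene",*ce[j],h).round(3))
    else: print(n,(round(u),round(v)),"none")
# bottle: compare with start picture
a=cv2.imread("pics/scene0.png");print("bottle diff",cv2.absdiff(a,im)[115:200,425:470].mean())
print(env.get_state()["time_s"],env.get_state()["force"])
E
```

```text
piston (223, 269) [213 262  22  27 476] [224. 275.] [ 0.652 -0.087  0.037]
bl (127, 310) [113 282  27  40 669] [125. 303.] [ 0.641 -0.281  0.009]
bs (122, 291) [113 282  27  40 669] [125. 303.] [ 0.641 -0.282  0.008]
cr (388, 236) [369 225  42  19 386] [391. 235.] [0.629 0.301 0.01 ]
sp (307, 249) [294 238  27  22 434] [307. 249.] [0.613 0.104 0.009]
bottle diff 2.048453159041394
45.5667 [ 0.11861738 -0.29271809  0.38871633]
```

All five parts show where they were released. The two bearings merge into one blob only in this oblique view; the wrist picture showed a gap between them. The bottle hasn't moved.

```bash
python3 -c "
from rig import env
print(env.finish_job())"
```

```text
the job is handed in; nothing more can be done
None
```

I put all five parts on the bare floor of their matching bins, the same way up as they lay, left the oil bottle standing, and handed the job in at about 46 s; I viewed 16 pictures, two over the limit of 14.

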